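# Knock the ice cracker's sprung ram down to its hidden catch

### The job

Take the meat pounder by its handle and strike the ice cracker's slanted sprung ram down with the flat of the disc, square to the ram's slant and with a brisk blow rather than a slow press, until the hidden catch holds it down by itself; feel for the catch and do not hammer on hard against the stop below it. Touch the ice cracker with nothing but the pounder, then stand the pounder gently upright again, wholly on its cork coaster, and leave the other things on the cart where they are.

Things in the scene. Friction and masses are not known exactly. Their poses are not given: they have to be found in the camera images.
- pounder: Meat pounder, serving as the mallet: steel disc (diameter 64 mm, 20 mm thick) with a round upright wooden handle (diameter 26 mm, from 24 to 135 mm above the disc's underside). 0.4 to 0.65 kg. It starts standing on its disc on the coaster. Origin: centre of the disc's flat underside, the striking face; z up the handle. Round: yaw means nothing.
- coaster: Fixed round cork coaster, diameter 110 mm, 8 mm thick. Origin: centre of its underside, on the cart top.
- cracker: Hand ice cracker, fixed to the cart: grey base 170 mm (x) by 120 mm (y); slanted aluminium barrel (diameter 72 mm, collar 80 mm) leaning 25 degrees from vertical towards the body's -x, with a sprung steel ram in it. Stop buffer inside: starts 3.5 mm past the catch (see joint ram), 12 N per further mm. Origin: centre of the base's underside; z up. Centre of the barrel's mouth: (-12, 0, 126) mm.
- ram_head (a point): Centre of the flat top of the ram's round head (diameter 46 mm, flat part 38 mm, 14 mm thick; rod 30 mm below it). The point's z axis points out of the barrel along the slanted axis; the ram goes in along -z. With the ram up this point stands 64 mm out of the barrel's mouth.
- ram (a joint): How far the ram is down in the barrel, m; 0 is fully up, as it starts. Its spring resists with about 4 N at the top, 8 N at 30 mm, and returns it to 0 unless caught. An unseen catch grabs it somewhere 20 to 34 mm down, each time elsewhere; passing it takes up to 15 N in all. It must go about 1 mm past to be caught, then stays down by itself at the catch.
- canister: Bystander, to be left alone: stainless sugar canister, diameter 94 mm, 155 mm tall. Origin: centre of its underside.
- mug: Bystander, to be left alone: orange mug, diameter 80 mm, 92 mm tall. Origin: centre of its underside.
- scraper: Bystander, to be left alone: plastic ice scraper lying flat, 160 mm long, 100 mm wide blade. Origin: centre of its underside.
- plate: Bystander, to be left alone: glass plate, diameter 180 mm, 20 mm tall. Origin: centre of its underside.
- fork: Bystander, to be left alone: wooden fork lying flat, 200 mm long, 30 mm wide, 6 mm thick. Origin: centre of its underside.
- jar: Bystander, to be left alone: glass jar with steel cap, diameter 68 mm, 110 mm tall. Origin: centre of its underside.
Not all that is in view belongs to the job. Leave any blue look-alike of the pounder alone.

How it is judged:
By the outcome, as a careful person would: the job done as asked, in the order asked, and still so for the second after the job is handed in, with the robot touching nothing.
It also fails if it takes over 48 s, if anything falls off the work surface, if the arm or the gripper's body presses on something with over 40 N, if the wrist force passes 120 N, or if a joint passes its speed limit or range.

### The arm

A 7-joint arm with a two-finger parallel gripper is mounted at the origin on the work surface. World frame = base frame: x ahead of the robot, y to its left, z up, the work surface at z = 0. Lengths are in m, angles in rad, forces in N, time in s.
With the tool pointing down it reaches from about 0.4 to 0.85 m from the base axis. Payload 10.4 kg.
Tool frame: the origin (TCP) lies midway between the tips of the shut fingers; the grasp point (between the pads) lies 19 mm behind it (manip.hold_point_z is the distance from the TCP to the grasp point, in m); z points along the fingers, y is the line along which they close (so a half turn about z gives the same grasp; the last joint's range is limited). The gripper opens to 85 mm and grips with 20 to 120 N. Pads are 22 mm wide; open, the fingers measure 114 mm over their backs; the gripper's body (76 mm by 85 mm) begins 54 mm behind the grasp point. The pads swing forward as they close: fully open they stand 13 mm farther back than shut.
Start: joints at [-1.139, 0.332, -0.065, 1.46, 0.022, 1.35, -0.088], TCP at [0.275, 0.561, 0.231] pointing down, gripper open.
Joint ranges: [-2.6, 2.6], [-0.5, 2.12], [-1.47, 1.34], [0.16, 2.42], [-1.27, 4.41], [0.06, 2.06], [-2.6, 2.6]. Speed limits (rad/s): [2.22, 2.22, 2.79, 2.79, 3.14, 3.14, 3.14].

### API

Orientations are given as a unit quaternion [x, y, z, w].
In Python, from workcell import manip, eyes, job gives the robot as it stands.
- The arm moves only by the shell command python3 -m crank 'ROWS' [FORCE]. ROWS is JSON, a list that holds one entry, the list of rows, each a list of 7 numbers: the finger opening in cm, from 0 to 8.54, then the shift along the world's x, y, z in cm, then the turn, a rotation vector about the world's x, y, z in degrees. In form: [[[hand, x, y, z, ax, ay, az], ...]]. A call has 1 to 20 rows; each row shifts and turns the commanded pose from where the row before left it; what a row does not reach is not made up. A row lasts 1/8 s, in which the tool goes at most 62.5 mm and 10.7 degrees, less where a joint would pass 70% of its speed; a pose out of reach is approached as far as the arm can. A call with a gripper value outside its range is refused whole. The fingers move at their own pace and stop on an object; FORCE is the grip in N (left out, the last holds). Time passes only in rows, so rows that do not move let the fingers close. It gives the time, the measured TCP pose, the force, the opening and the grip force at its end, in the units of the state.
- manip.get_obs(): the state, without advancing time (a new reading comes with each control period).
- eyes.camera(name): name is "scene" or "top"; returns (picture, depth): 400x640x3 uint8, red, green, blue; 400x640 float32, m along the optical axis (not along the pixel's ray), 0 where there is no reading.
- eyes.camera_params(name): a dict with "fx", "fy", "cx", "cy" (pixels), "world_from_camera" (4x4, takes a point from camera to world coordinates). Camera axes: x right, y down, z forward; pixel columns grow to the right and rows downward; lengths in m; the calibration is good to about 2 mm. A picture is of the moment at which its call begins. camera_params takes no time and is no camera call.
- job.hand_in(): hands the job in; it is judged then, once.
The state is a dict: "clock": time; "joint_pos": joint angles; "joint_velocities": joint speeds; "tau": joint torques, N m; "position": TCP position; "ee_rot": TCP orientation; "ft_force": force on the tool from outside, world axes, zero at the start; "torque": the same for the moment, N m; "grip_width": opening from 0.0 (shut) to 1.0 (fully open); "grasp_force": force on a finger pad.
Only numpy, scipy, OpenCV 4.12 (cv2) and the standard library are available. Lean on these libraries where they do the work, as an engineer would, in place of code of your own. Each camera call takes 0.05 s, during which the arm holds its last target. There are 200 camera calls.

## Working session

There is one attempt and no reset: what is moved stays moved. The work goes in short steps, Python scripts to look and compute and a shell command to move; the robot and the scene stay as the last step left them, time stands still between calls to the robot, and variables do not carry over. Pictures are saved under pics/ and viewed, at most 10 in all, crops included, and the job is handed in when it is done.

```bash
mkdir -p pics; ls
python3 - <<'E'
from workcell import manip, eyes, job
import cv2, numpy as np
for n in("scene","top"):
    p,d=eyes.camera(n); cv2.imwrite(f"pics/{n}0.png",p[:,:,::-1]); np.savez(f"{n}0.npz",p=p,d=d)
    c=eyes.camera_params(n); print(n,c)
print(manip.get_obs(), manip.hold_point_z)
E
```

```text
pics
scene {'fx': 395.67291511117634, 'fy': 395.67291511117634, 'cx': 317.65095811719897, 'cy': 203.9620299476474, 'world_from_camera': array([[-0.6759045 ,  0.53031376, -0.51178162,  1.13511438],
       [ 0.73677535,  0.50294631, -0.45189279,  0.46620503],
       [ 0.01775371, -0.68250445, -0.73066578,  0.91696202],
       [ 0.        ,  0.        ,  0.        ,  1.        ]])}
top {'fx': 423.72506758946696, 'fy': 423.72506758946696, 'cx': 317.8605724868641, 'cy': 204.67666730263105, 'world_from_camera': array([[-8.13512476e-02, -9.73126712e-01,  2.15421392e-01,
         3.56973490e-01],
       [-9.96685460e-01,  7.93714380e-02, -1.78400995e-02,
        -3.51981271e-03],
       [ 2.62371768e-04, -2.16158683e-01, -9.76358210e-01,
         1.24088392e+00],
       [ 0.00000000e+00,  0.00000000e+00,  0.00000000e+00,
         1.00000000e+00]])}
{'clock': 0.1, 'joint_pos': array([-1.13861005,  0.33281888, -0.06467066,  1.46084287,  0.0215905 ,
        1.34991949, -0.0885012 ]), 'joint_velocities': array([-0.00059349, -0.00121764, -0.00154478, -0.00288348, -0.00135847,
        0.00137228, -0.00049343]), 'tau': array([ 1.63734388e-03, -6.26744628e+01,  4.92255378e-02, -3.92430818e+01,
        1.64248230e-02,  6.88156739e-03,  1.37852072e-05]), 'position': array([0.27441205, 0.56116173, 0.23059595]), 'ee_rot': array([ 2.25444390e-01,  9.74255823e-01, -6.36230620e-04, -1.16983363e-04]), 'ft_force': array([ 0.3925801 , -0.59813615, -0.10046751]), 'torque': array([-0.0048605 , -0.0344487 ,  0.00434985]), 'grasp_force': 0.0, 'grip_width': 0.9994927435015413} 0.0187
```

View pics/scene0.png

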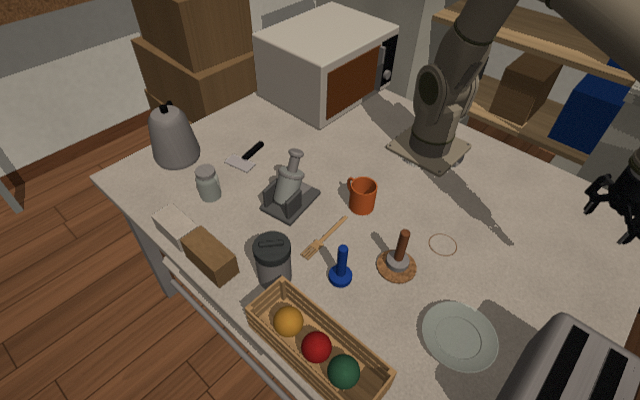

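View pics/top0.png

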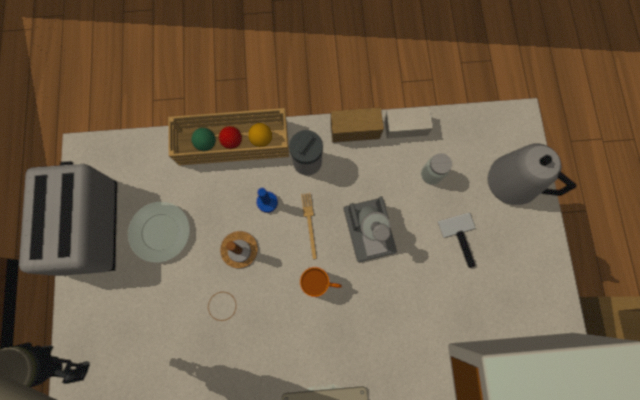

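Candidates are the wooden-handled steel pounder on the coaster (scene (400,255), top (238,248)) and the blue look-alike (scene (342,268), top (266,200)). I choose the wooden one. The cracker is at scene (290,185), top (373,228), and the mug is near it at top (315,282).

```bash
cat > h.py <<'E'
import numpy as np, cv2
from workcell import manip, eyes, job
def cloud(n,p=None,d=None):
    if d is None: p,d=eyes.camera(n)
    c=eyes.camera_params(n); v,u=np.mgrid[:400,:640]
    P=np.stack([(u-c["cx"])/c["fx"]*d,(v-c["cy"])/c["fy"]*d,d],-1)
    T=np.array(c["world_from_camera"]); W=P@T[:3,:3].T+T[:3,3]; W[d==0]=np.nan
    return W,p
def plane(q):
    c=q.mean(0); u,s,vt=np.linalg.svd(q-c); return c,vt[2]*np.sign(vt[2,2]),s[2]/np.sqrt(len(q))
E
python3 - <<'E'
from h import *
C={}
for n in("scene","top"):
    z=np.load(n+"0.npz"); W,p=cloud(n,z["p"],z["d"]); C[n]=(W,p)
def pr(n,u,v): print(n,(u,v),C[n][0][v,u].round(4))
for uv in[(404,234),(400,250),(392,262),(400,277),(296,154),(290,175),(285,205),(350,215),(450,250)]: pr("scene",*uv)
for uv in[(230,244),(240,255),(238,265),(380,232),(372,220),(390,252),(315,282),(266,200),(222,306)]: pr("top",*uv)
for n,box in(("scene",(330,210,430,300)),("top",(200,160,300,290))):
    W,p=C[n];u0,v0,u1,v1=box
    q=W[v0:v1,u0:u1].reshape(-1,3);c=p[v0:v1,u0:u1].reshape(-1,3).astype(int)
    br=c[:,0]>c[:,2]+25
    for lo,hi in((.004,.014),(.022,.034),(.05,.09),(.09,.13),(.135,.15)):
        m=(q[:,2]>lo)&(q[:,2]<hi)&(c[:,2]<c[:,0]+30)
        if m.sum()>3: print(n,lo,m.sum(),np.nanmedian(q[m],0).round(4),q[m].min(0).round(3),q[m].max(0).round(3))
a=cv2.resize(C["scene"][1][130:300,230:450,::-1],(780,603)[:2],interpolation=cv2.INTER_CUBIC)
cv2.imwrite("pics/crop.png",cv2.resize(a,(770,595)))
# cracker
for n,box in(("scene",(255,140,325,225)),("top",(340,190,400,265))):
    W,p=C[n];u0,v0,u1,v1=box
    q=W[v0:v1,u0:u1].reshape(-1,3)
    for lo,hi in((.01,.03),(.03,.06),(.06,.1),(.1,.13),(.13,.15),(.15,.17),(.17,.22)):
        m=(q[:,2]>lo)&(q[:,2]<hi)
        if m.sum()>3: print(n,lo,m.sum(),np.nanmedian(q[m],0).round(4),q[m].min(0).round(3),q[m].max(0).round(3))
    m=q[:,2]>.166
    if m.sum()>10: print(plane(q[m]))
    for k in(1,):
        b=q[(q[:,2]>.008)&(q[:,2]<.04)]; 
        print("rect",cv2.minAreaRect((b[:,:2]*1000).astype(np.float32)))
E
```

```text
scene (404, 234) [0.5201 0.2149 0.1434]
scene (400, 250) [0.5231 0.2175 0.0815]
scene (392, 262) [0.5337 0.2093 0.03  ]
scene (400, 277) [0.546  0.2477 0.0109]
scene (296, 154) [ 0.5224 -0.1623  0.187 ]
scene (290, 175) [ 0.5618 -0.1491  0.1402]
scene (285, 205) [ 0.6139 -0.1201  0.0755]
scene (350, 215) [0.46   0.0046 0.0023]
scene (450, 250) [0.3671 0.2993 0.0036]
top (230, 244) [0.5134 0.2127 0.1428]
top (240, 255) [0.4954 0.2072 0.0323]
top (238, 265) [0.4699 0.2184 0.0078]
top (380, 232) [ 0.5072 -0.1731  0.1837]
top (372, 220) [ 0.548  -0.1636  0.1337]
top (390, 252) [ 0.4708 -0.2224  0.0153]
top (315, 282) [0.4036 0.0006 0.0067]
top (266, 200) [0.6394 0.12   0.0757]
top (222, 306) [ 0.3583  0.2701 -0.0006]
scene 0.004 1197 [0.5285 0.2004 0.0074] [ 0.28  -0.045  0.004] [0.698 0.336 0.014]
scene 0.022 271 [0.5251 0.2175 0.0302] [0.434 0.02  0.022] [0.651 0.244 0.034]
scene 0.05 93 [0.523  0.2161 0.0701] [0.509 0.117 0.05 ] [0.665 0.226 0.09 ]
scene 0.09 112 [0.5233 0.2157 0.1102] [0.507 0.117 0.09 ] [0.666 0.226 0.13 ]
scene 0.135 83 [0.5178 0.2129 0.1431] [0.501 0.116 0.135] [0
[... 1378 characters left out ...]
0.206  0.03 ] [ 0.622 -0.112  0.06 ]
top 0.06 345 [ 0.584  -0.1426  0.0853] [ 0.539 -0.215  0.06 ] [ 0.623 -0.112  0.1  ]
top 0.1 240 [ 0.5317 -0.1529  0.1212] [ 0.498 -0.21   0.1  ] [ 0.581 -0.133  0.13 ]
top 0.13 251 [ 0.5517 -0.1667  0.1353] [ 0.524 -0.205  0.13 ] [ 0.569 -0.136  0.15 ]
top 0.15 10 [ 0.5303 -0.1647  0.1546] [ 0.521 -0.175  0.151] [ 0.535 -0.159  0.162]
top 0.17 255 [ 0.5073 -0.175   0.1834] [ 0.486 -0.197  0.171] [ 0.529 -0.153  0.194]
(array([ 0.50708037, -0.17497461,  0.18322007]), array([-0.38919247, -0.04297291,  0.92015355]), np.float64(0.0025233530678560384))
rect ((543.6970825195312, -170.04566955566406), (170.30319213867188, 120.70118713378906), 9.093552589416504)
```

View pics/crop.png

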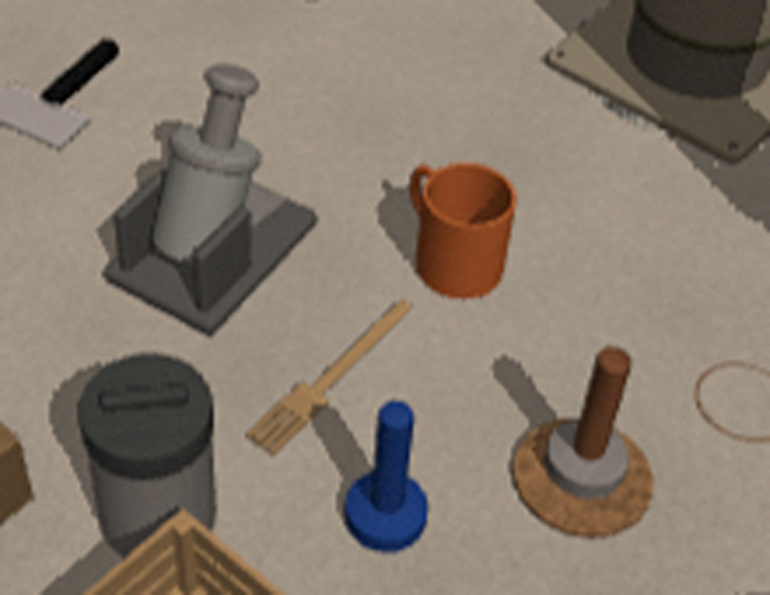

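The crop shows the wooden-handled steel pounder on cork (crop (590,420)), clearly distinct from the blue one (390,470). Cracker base fit is 170x121 mm at yaw 9.1°, matching its given size.

```bash
cat >> h.py <<'E'
from scipy.optimize import least_squares
def circ(q,r):
    f=lambda c:np.hypot(q[:,0]-c[0],q[:,1]-c[1])-r
    return least_squares(f,q[:,:2].mean(0),loss="soft_l1",f_scale=.002).x
def pounder(cl):
    for n,(W,p) in cl.items():
        q=W.reshape(-1,3); near=np.hypot(q[:,0]-.52,q[:,1]-.213)<.08
        s=q[near&(q[:,2]>.045)&(q[:,2]<.135)]; t=q[near&(q[:,2]>.1405)&(q[:,2]<.15)]
        g=p.reshape(-1,3).astype(int); cork=q[near&(g[:,0]>g[:,2]+35)&(q[:,2]>.0)&(q[:,2]<.016)]
        (cx,cy),r=cv2.minEnclosingCircle((cork[:,:2]*1000).astype(np.float32))
        print(n,"handle side",circ(s,.013).round(4),"cap",(t.min(0)/2+t.max(0)/2).round(4),"cork",round(cx,1),round(cy,1),round(r,1))
E
python3 - <<'E'
from h import *
cl={}
for n in("scene","top"):
    z=np.load(n+"0.npz"); cl[n]=cloud(n,z["p"],z["d"])
pounder(cl)
from scipy.spatial.transform import Rotation as R
o=manip.get_obs(); print(R.from_quat(o["ee_rot"]).as_matrix().round(3))
E
```

```text
scene handle side [0.5118 0.2124] cap [0.5137 0.2133 0.1439] cork 516.5 218.2 58.8
top handle side [0.5108 0.2134] cap [0.5097 0.2119 0.1441] cork 517.2 217.6 56.8
[[-0.898  0.439 -0.001]
 [ 0.439  0.898 -0.001]
 [-0.    -0.001 -1.   ]]
```

```bash
python3 -m crank '[[[8.5,2.9,-4.3,0,0,0,-6.9],[8.5,2.9,-4.3,0,0,0,-6.9],[8.5,2.9,-4.3,0,0,0,-6.9],[8.5,2.9,-4.3,0,0,0,-6.9],[8.5,2.9,-4.3,0,0,0,-6.9],[8.5,2.9,-4.3,0,0,0,-6.9],[8.5,2.9,-4.3,-0.5,0,0,-6.9],[8.5,2.9,-4.3,-1,0,0,-6.9],[8.5,0,0,-1,0,0,0],[8.5,0,0,0,0,0,0]]]' 30
```

```text
clock: 1.35
position: [0.5057, 0.2178, 0.2053]
ee_rot: [0.651, 0.759, -0.001, -0.0]
ft_force: [0.2, -0.5, 0.2]
grip_width: 0.992
grasp_force: 0.0
```

```bash
python3 -m crank '[[[8.5,0.5,-0.5,-2,0,0,0],[8.5,0,0,-3,0,0,0],[8.5,0,0,-3,0,0,0],[8.5,0,0,-2.5,0,0,0],[8.5,0,0,-1.5,0,0,0],[8.5,0,0,-0.4,0,0,0],[8.5,0,0,0,0,0,0]]]' 30 && python3 -m crank '[[[2.4,0,0,0,0,0,0],[2.4,0,0,0,0,0,0],[2.4,0,0,0,0,0,0],[2.4,0,0,0,0,0,0],[2.4,0,0,0,0,0,0],[2.4,0,0,0,0,0,0],[2.0,0,0,0,0,0,0],[2.0,0,0,0,0,0,0]]]' 40
```

```text
clock: 2.22
position: [0.5118, 0.213, 0.0829]
ee_rot: [0.651, 0.759, 0.0, 0.0]
ft_force: [-0.5, -0.6, 0.3]
grip_width: 0.994
grasp_force: 0.0
clock: 3.22
position: [0.5115, 0.2125, 0.0827]
ee_rot: [0.651, 0.759, 0.0, -0.0]
ft_force: [-4.0, -1.1, 5.3]
grip_width: 0.292
grasp_force: 39.1
```

```bash
python3 -m crank '[[[2.0,0,0,0,0,0,0],[2.0,0,0,1,0,0,0],[2.0,0,0,3,0,0,0],[2.0,0,0,5,0,0,0],[2.0,0,0,5,0,0,0],[2.0,0,0,5,0,0,0],[2.0,0,0,2,0,0,0],[2.0,-0.7,-4,0.5,0.5,-3.1,0],[2.0,-0.7,-5,0,0.5,-3.1,0],[2.0,-0.7,-5,0,0.5,-3.1,0],[2.0,-0.7,-5,0,0.5,-3.1,0],[2.0,-0.7,-5,0,0.5,-3.1,0],[2.0,-0.7,-5,0,0.5,-3.1,0],[2.0,-0.7,-5,0,0.5,-3.1,0],[2.0,-0.8,-4,0,0.5,-3.1,0],[2.0,0,-1.6,0,0,0,0],[2.0,0,0,0,0,0,0],[2.0,0,0,0,0,0,0]]]' 110
cat >> h.py <<'E'
from scipy.spatial.transform import Rotation as R
def unit(yaw=9.1,t=25): t,y=np.radians([t,yaw]); return np.array([-np.sin(t)*np.cos(y),-np.sin(t)*np.sin(y),np.cos(t)])
def state(H=np.array([.506,-.1757,.184]),L=.0747):
    o=manip.get_obs(); Rm=R.from_quat(o["ee_rot"]).as_matrix(); u=unit()
    e=o["position"]+L*Rm[:,2]-H
    print("tool z",Rm[:,2].round(4),"gap along u mm",(e@u*1e3).round(1),"lateral",((e-(e@u)*u)*1e3).round(1))
    print("fix turn deg",np.degrees(np.cross(Rm[:,2],-u)).round(2), "F.u",(o["ft_force"]@u).round(1),o["ft_force"].round(1),o["grip_width"],o["clock"])
E
python3 - <<'E'
from h import *
state()
for n in("scene","top"):
    W,p=cloud(n); np.savez(n+"1.npz",W=W,p=p)
    u0,v0,w,h=((220,100,140,110) if n=="scene" else (320,170,120,100))
    cv2.imwrite(f"pics/{n}1.png",cv2.resize(p[v0:v0+h,u0:u0+w,::-1],None,fx=4,fy=4,interpolation=cv2.INTER_CUBIC))
E
```

```text
clock: 5.48
position: [0.4544, -0.1825, 0.297]
ee_rot: [0.635, 0.741, 0.166, 0.14]
ft_force: [0.4, 0.6, -4.1]
grip_width: 0.28
grasp_force: 109.8
tool z [ 0.4181  0.0682 -0.9059] gap along u mm 49.7 lateral [0.3 1.6 0.3]
fix turn deg [-0.07  0.05 -0.03] F.u -4.0 [ 0.4  0.6 -4.1] 0.28003482236521177 5.475
```

View pics/scene1.png

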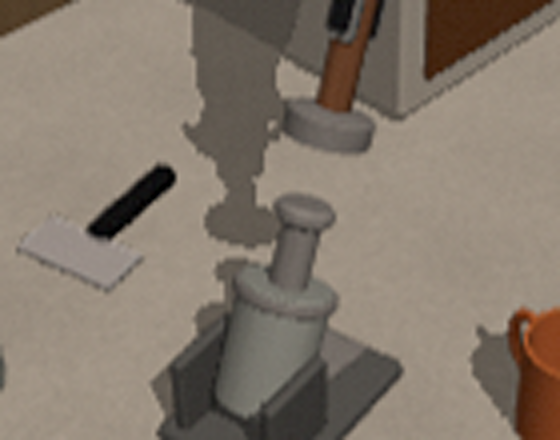

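The disc hangs in scene crop (330,125), about 50 mm off the ram head at (305,212), and looks parallel to it. Checking this numerically in one camera frame.

Run:
```python
from h import *
u=unit(); H=np.array([.506,-.1757,.184])
for n in("scene","top"):
    z=np.load(n+"1.npz"); q=z["W"].reshape(-1,3); q=q[~np.isnan(q[:,0])]
    e=q-H; a=e@u; l=e-np.outer(a,u); r=np.linalg.norm(l,axis=1)
    for nm,lo,hi,R0 in(("head",-.012,.006,.03),("disctop",.064,.076,.045),("discside",.052,.067,.045),("handle",.076,.11,.022)):
        m=(a>lo)&(a<hi)&(r<R0)
        if m.sum()<8: print(n,nm,m.sum()); continue
        print(n,nm,m.sum(),"along",np.median(a[m]).round(4),"lat mid",((l[m].min(0)+l[m].max(0))*500).round(1))
        if nm in("head","disctop"):
            mm=m&(abs(a-np.median(a[m]))<.003); c,nn,s=plane(q[mm]); print("  normal",nn.round(3),"ang",np.degrees(np.arccos(nn@u)).round(1),"c",((c-H)@u*1e3).round(1),"rms",s*1e3)
```

```text
scene head 113 along -0.0017 lat mid [3.6 1.4 1.5]
  normal [-0.36  -0.015  0.933] ang 4.7 c -0.7 rms 1.4159417970543
scene disctop 133 along 0.0709 lat mid [5.8 5.1 3.3]
  normal [-0.381 -0.04   0.924] ang 2.8 c 71.3 rms 1.3385306592617918
scene discside 118 along 0.0594 lat mid [8.9 6.3 5.6]
scene handle 114 along 0.0929 lat mid [4.3 3.9 2.5]
top head 66 along -0.0024 lat mid [7.5 3.6 4.4]
  normal [-0.368 -0.074  0.927] ang 3.1 c -2.0 rms 1.5248464341164716
top disctop 313 along 0.071 lat mid [-0.2  6.1  0.3]
  normal [-0.41  -0.058  0.91 ] ang 0.7 c 71.1 rms 1.445868245939786
top discside 66 along 0.0614 lat mid [2.1 7.2 2. ]
top handle 49 along 0.0916 lat mid [2.8 7.2 1.9]
```

```bash
python3 -m crank '[[[2.0,0,-0.3,0,0,0,0],[2.0,1.46,0.23,-3.17,0,0,0]]]'; python3 -c "from h import *;state()"; python3 -m crank '[[[2.0,0,0,0,0,0,0],[2.0,0,0,0,0,0,0]]]'; python3 -c "from h import *;state()"
```

```text
clock: 5.82
position: [0.4704, -0.1851, 0.2676]
ee_rot: [0.635, 0.74, 0.167, 0.142]
ft_force: [1.3, 0.9, -4.5]
grip_width: 0.277
grasp_force: 110.3
tool z [ 0.4235  0.067  -0.9034] gap along u mm 16.5 lateral [ 2.9 -3.3  1.1]
fix turn deg [-0.02  0.39  0.02] F.u -4.7 [ 1.3  0.9 -4.5] 0.27719053716887226 5.825
clock: 6.08
position: [0.4693, -0.1843, 0.2663]
ee_rot: [0.635, 0.741, 0.166, 0.141]
ft_force: [0.9, -0.1, -4.4]
grip_width: 0.275
grasp_force: 109.6
tool z [ 0.4194  0.0674 -0.9053] gap along u mm 15.8 lateral [ 1.2 -2.5  0.4]
fix turn deg [-0.03  0.13 -0.  ] F.u -4.3 [ 0.9 -0.1 -4.4] 0.2752693134819438 6.075
```

```bash
python3 -m crank '[[[2.0,-0.58,-0.09,1.27,0,0,0],[2.0,0,0,0,0,0,0],[2.0,2.25,0.36,-4.89,0,0,0]]]'; python3 -c "from h import *;state()"; python3 -m crank '[[[2.0,0,0,0,0,0,0]]]'; python3 -c "from h import *;state()"; python3 -m crank '[[[2.0,-0.42,-0.07,0.91,0,0,0],[2.0,0,0,0,0,0,0]]]'; python3 -c "from h import *;state()"
```

```text
clock: 6.45
position: [0.4887, -0.1834, 0.2343]
ee_rot: [0.636, 0.739, 0.17, 0.145]
ft_force: [-5.3, -0.9, 16.8]
grip_width: 0.281
grasp_force: 112.7
tool z [ 0.4294  0.0669 -0.9006] gap along u mm -21.4 lateral [ 5.9 -4.2  2.4]
fix turn deg [-0.02  0.77  0.05] F.u 17.5 [-5.3 -0.9 16.8] 0.2814369099258877 6.45
clock: 6.58
position: [0.486, -0.1812, 0.2284]
ee_rot: [0.636, 0.741, 0.166, 0.14]
ft_force: [-0.5, 1.1, -3.9]
grip_width: 0.278
grasp_force: 110.9
tool z [ 0.4182  0.0672 -0.9059] gap along u mm -25.7 lateral [ 0.5 -2.2  0.1]
fix turn deg [-0.02  0.06 -0.01] F.u -3.4 [-0.5  1.1 -3.9] 0.2781395249798184 6.575
clock: 6.82
position: [0.4818, -0.1828, 0.2406]
ee_rot: [0.636, 0.74, 0.167, 0.141]
ft_force: [0.3, 0.0, -4.1]
grip_width: 0.284
grasp_force: 110.9
tool z [ 0.4217  0.0676 -0.9042] gap along u mm -12.8 lateral [ 2.  -2.9  0.7]
fix turn deg [-0.05  0.28 -0.  ] F.u -3.9 [ 0.3  0.  -4.1] 0.2839623947510912 6.825
```

Contact forces vanished on retreat, suggesting it was caught on the first blow. Backing off to look.

```bash
python3 -m crank '[[[2.0,-1.5,-0.2,3.2,0,0,0],[2.0,-1.5,-0.2,3.2,0,0,0],[2.0,0,0,0,0,0,0],[2.0,0,0,0,0,0,0]]]'
python3 - <<'E'
from h import *
state(); u=unit(); H=np.array([.506,-.1757,.184])
for n in("scene","top"):
    W,p=cloud(n)
    q=W.reshape(-1,3); q=q[~np.isnan(q[:,0])]; e=q-H; a=e@u; l=e-np.outer(a,u); r=np.linalg.norm(l,axis=1)
    m=(a>-.05)&(a<.012)&(r<.024); h=np.histogram(a[m]*1e3,np.arange(-50,14,4)); print(n,h)
    m=(a>.015)&(a<.12)&(r<.05); h=np.histogram(a[m]*1e3,np.arange(15,121,5)); print(n,h)
    if n=="scene": cv2.imwrite("pics/s2.png",cv2.resize(p[70:220,210:370,::-1],None,fx=4,fy=4,interpolation=cv2.INTER_CUBIC))
E
```

```text
clock: 7.32
position: [0.4514, -0.1862, 0.302]
ee_rot: [0.636, 0.741, 0.166, 0.14]
ft_force: [-0.5, 0.1, -6.2]
grip_width: 0.281
grasp_force: 111.4
tool z [ 0.419   0.0679 -0.9055] gap along u mm 55.7 lateral [-0.1 -1.7 -0.2]
fix turn deg [-0.06  0.11 -0.02] F.u -5.4 [-0.5  0.1 -6.2] 0.2808975915586403 7.325
scene (array([13, 13,  7, 15, 17, 38, 34,  0,  0,  0,  0,  0,  0,  0,  0]), array([-50, -46, -42, -38, -34, -30, -26, -22, -18, -14, -10,  -6,  -2,
         2,   6,  10]))
scene (array([ 0,  0,  0,  0,  0,  0,  0,  0, 31, 39, 40, 37, 85, 17, 17, 16, 18,
       16, 16, 16, 16]), array([ 15,  20,  25,  30,  35,  40,  45,  50,  55,  60,  65,  70,  75,
        80,  85,  90,  95, 100, 105, 110, 115, 120]))
top (array([ 0,  0,  0,  6, 26, 81, 46,  0,  0,  0,  0,  0,  0,  0,  0]), array([-50, -46, -42, -38, -34, -30, -26, -22, -18, -14, -10,  -6,  -2,
         2,   6,  10]))
top (array([  0,   0,   0,   0,   0,   0,   0,   0,  14,  19,  15,  80, 229,
        21,   9,   7,  10,   9,   8,   5,   4]), array([ 15,  20,  25,  30,  35,  40,  45,  50,  55,  60,  65,  70,  75,
        80,  85,  90,  95, 100, 105, 110, 115, 120]))
```

View pics/s2.png

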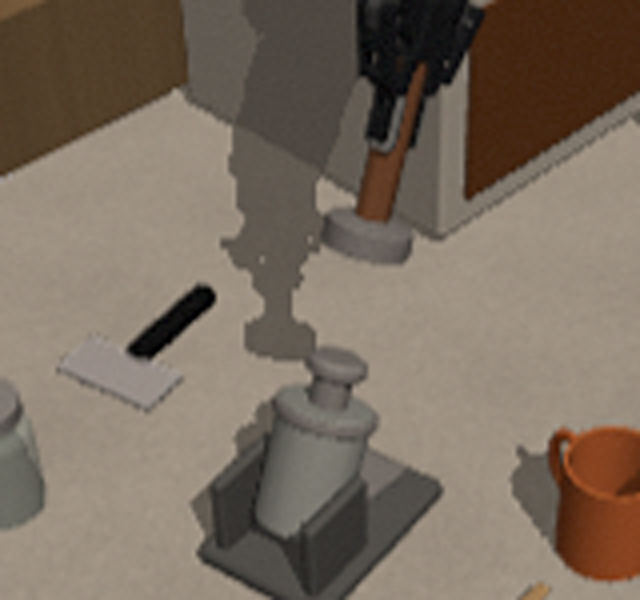

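The ram head now sits at (337,365) in the crop, about 25 mm down with the disc well clear, so the catch holds. Returning the pounder.

```bash
python3 -m crank '[[[2.0,0.5,3,0,0,0,0],[2.0,0.7,5,0,-0.5,3.1,0],[2.0,0.7,5,0,-0.5,3.1,0],[2.0,0.7,5,0,-0.5,3.1,0],[2.0,0.7,5,0,-0.5,3.1,0],[2.0,0.7,5,0,-0.5,3.1,0],[2.0,0.7,5,0,-0.5,3.1,0],[2.0,0.7,4,0,-0.5,3.1,0],[2.0,0.7,2.2,0,-0.5,3.1,0],[2.0,0.5,1,0,0,0,0],[2.0,0,0,-4,0,0,0],[2.0,0,0,-5,0,0,0],[2.0,0,0,-5,0,0,0],[2.0,0,0,-4,0,0,0],[2.0,0,0,-1.5,0,0,0],[2.0,0,0,0,0,0,0],[2.0,0,0,0,0,0,0]]]'
python3 - <<'E'
from h import *
o=manip.get_obs(); Rm=R.from_quat(o["ee_rot"]).as_matrix(); print(Rm[:,2].round(4),"fix turn",np.degrees(np.cross(Rm[:,2],[0,0,-1])).round(2))
for n in("scene","top"):
    W,p=cloud(n); q=W.reshape(-1,3); near=np.hypot(q[:,0]-.52,q[:,1]-.213)<.08
    if n=="scene": cv2.imwrite("pics/s3.png",cv2.resize(p[190:300,330:470,::-1],None,fx=5,fy=5,interpolation=cv2.INTER_CUBIC))
E
```

```text
clock: 9.55
position: [0.5188, 0.2163, 0.1095]
ee_rot: [0.651, 0.759, 0.002, 0.001]
ft_force: [0.5, -0.3, -5.0]
grip_width: 0.277
grasp_force: 110.4
[ 0.0029  0.0015 -1.    ] fix turn [-0.09  0.17  0.  ]
```

View pics/s3.png

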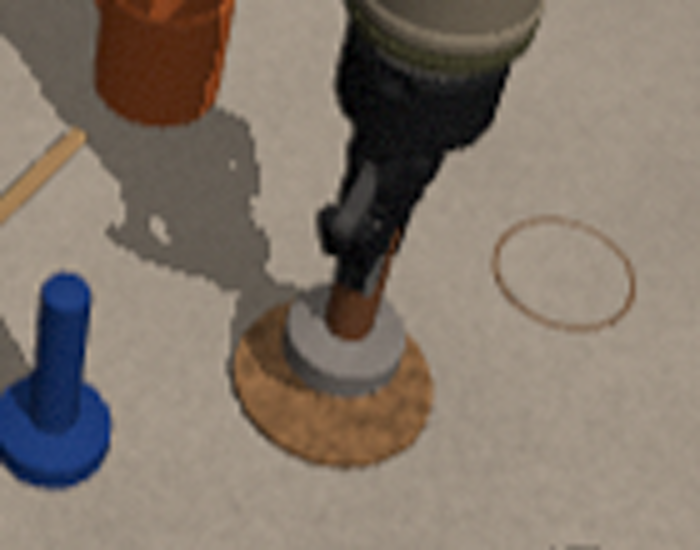

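The disc hangs level over the coaster (disc (345,340), cork centre about (335,380) in the crop, the rest being parallax of the 27 mm height). Lowering softly.

```bash
python3 -m crank '[[[2.0,-0.1,0.1,-0.8,0,0,0],[2.0,-0.1,0,-0.7,0,0,0],[2.0,0,0,-0.5,0,0,0],[2.0,0,0,-0.2,0,0,0],[2.0,0,0,-0.1,0,0,0],[2.0,0,0,-0.1,0,0,0],[2.0,0,0,0,0,0,0]]]'; python3 -m crank '[[[2.0,0,0,-0.1,0,0,0],[2.0,0,0,0,0,0,0]]]'
```

```text
clock: 10.52
position: [0.5157, 0.2168, 0.0836]
ee_rot: [0.651, 0.759, 0.0, 0.0]
ft_force: [-0.0, -0.7, -5.7]
grip_width: 0.278
grasp_force: 110.6
clock: 10.78
position: [0.5158, 0.2169, 0.0829]
ee_rot: [0.651, 0.759, 0.0, 0.0]
ft_force: [-0.6, -0.3, -0.4]
grip_width: 0.277
grasp_force: 111.4
```

Touched down (fz rose from −5.7 to −0.4). One more 0.5 mm, then a gentle release.

```bash
python3 -m crank '[[[2.2,0,0,-0.03,0,0,0],[2.2,0,0,0,0,0,0]]]' 20; python3 -m crank '[[[2.9,0,0,0,0,0,0],[3.3,0,0,0,0,0,0],[4,0,0,0,0,0,0],[6,0,0,0,0,0,0],[8.5,0,0,0,0,0,0],[8.5,0,0,0,0,0,0],[8.5,0,0,0,0,0,0],[8.5,0,0,1,0,0,0],[8.5,0,0,2,0,0,0],[8.5,0,0,3,0,0,0],[8.5,0,0,4,0,0,0],[8.5,0,0,4,0,0,0],[8.5,-2,4,2,0,0,0],[8.5,-2,5,1,0,0,0],[8.5,-2,5,0,0,0,0],[8.5,-2,5,0,0,0,0],[8.5,0,0,0,0,0,0]]]'
python3 - <<'E'
from h import *
cl={n:cloud(n) for n in("scene","top")}; pounder(cl)
p=cl["scene"][1]; cv2.imwrite("pics/s4.png",p[:,:,::-1])
u=unit(); H=np.array([.506,-.1757,.184])
q=cl["top"][0].reshape(-1,3);q=q[~np.isnan(q[:,0])];e=q-H;a=e@u;r=np.linalg.norm(e-np.outer(a,u),axis=1)
print(np.histogram(a[(r<.024)&(a>-.05)&(a<.02)]*1e3,np.arange(-50,14,4)))
E
```

```text
clock: 11.02
position: [0.5158, 0.2169, 0.0828]
ee_rot: [0.651, 0.759, 0.0, 0.0]
ft_force: [-3.5, -1.1, 5.8]
grip_width: 0.277
grasp_force: 111.6
clock: 13.15
position: [0.4323, 0.4112, 0.2524]
ee_rot: [0.648, 0.761, 0.0, -0.001]
ft_force: [0.8, -0.4, -0.6]
grip_width: 0.99
grasp_force: 0.0
scene handle side [0.5163 0.2168] cap [0.516  0.2174 0.1439] cork 516.5 216.6 58.4
top handle side [0.5153 0.2177] cap [0.5152 0.2167 0.1442] cork 517.4 217.2 57.3
(array([  0,   0,   2,   4,  35, 137,  62,   2,   0,   0,   0,   0,   0,
         0,   0]), array([-50, -46, -42, -38, -34, -30, -26, -22, -18, -14, -10,  -6,  -2,
         2,   6,  10]))
```

View pics/s4.png

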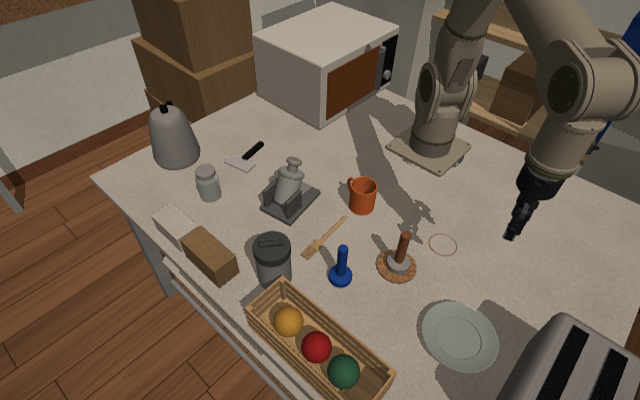

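The pounder stands upright, centred on its coaster (398,262). The ram is held down (293,163), and everything else is where it was.

```bash
python3 -c "from workcell import job; print(job.hand_in())"
```

```text
the job is handed in; nothing more can be done
None
```

The job is handed in: one brisk blow, square to the slant, drove the ram about 25 mm down and the catch holds it; the pounder stands upright near the centre of its coaster, and nothing else on the cart looks moved in the last picture.

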